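Reseat the bench irrigation valve and set it to the clip

TASK

Reset the irrigation valve on the potting bench: turn its handwheel clockwise (seen from above) until you feel it come to bear on its rubber seat, press it home there gently but firmly for a moment without forcing it, then open it again until the pointer on the far side of the wheel stands exactly over the upright finger of the steel set clip. Let go and leave the wheel standing there, with the pots and other things around the valve where they are.

Things in the scene. Friction and masses are not known exactly. Their poses are not given: they have to be found in the camera images.
- wheel: Grey plastic handwheel lying level on the valve, turning about a vertical axis. Origin on that axis at bench level, z up, local x points from the axis to the pointer, so the crank handle is at local x = -58 mm. Rim radius 58 mm to its bar's centre, bar 13 mm thick, its top 113.5 mm above the bench; three 9 mm spokes; 34 mm hub, top 116 mm high.
- hub (a point): Centre of the hub's top, on the axis. The wheel turns stiffly and stays where it is left: about 5 N, pushed tangentially at the handle, keeps it turning. Clockwise from above (yaw decreasing) shuts the valve. It opens freely to 1.5 rad anticlockwise of valve's x axis.
- seat_axis (a point): On the wheel's axis inside the bonnet, 75 mm high. An unseen rubber seat stops the wheel when the pointer is somewhere between 0.85 and 1.65 rad clockwise of valve's x axis: find it by feel. There the push rises by about 3.9 N per mm at the handle. Seated well: 11 to 17 N tangential at the handle, friction included, for half a second; above about 21 N it is damaged. Let go, it springs back a little.
- handle (a point): Top centre of the crank handle, an upright black round peg on the wheel's rim on the side opposite the pointer: 18 mm diameter, from 115 to 155 mm above the bench, fixed to the wheel 58 mm from its axis (on a 22 mm steel washer).
- pointer (a point): Lower tip of the steel pointer, a bracket 8 mm wide with a 3.5 mm wide tip that stands out from the wheel's rim opposite the handle and points down in front of the scale band; the tip is 80.5 mm from the wheel's axis and 88 mm above the bench.
- clip: Small steel set clip fixed on the scale band on the far side of the valve, not to be moved. The origin lies on the wheel's axis at bench level, local z up, local x points from the axis to the clip's finger.
- mark (a point): Top of the clip's upright finger, 3.5 mm wide, 80.5 mm from the wheel's axis and 81 mm above the bench, so 7 mm below the pointer's tip when the pointer stands over it.
- valve: Irrigation valve fixed to the bench: steel base plate 170 x 130 x 8 mm, black pipe 38 mm thick and 240 mm long along local y at 34 mm height, and a round black bonnet whose scale band (radius 72 mm, 64 to 88 mm above the bench) has white ticks on its far face. Origin on the wheel's axis at bench level, local x towards the middle of the far side, z up.
- pot_a: Empty square black plastic plant pot, 70 mm wide, 60 mm high, loose, beside the valve; origin at the centre of its underside. To be left alone.
- pot_b: Like pot_a. To be left alone.
- pot_c: Like pot_a. To be left alone.
- trowel: Loose spatula 240 mm long with a wooden handle, lying on the bench; origin under its middle, handle towards local -x. To be left alone.
- jar: Loose glass jar, 60 mm diameter, 90 mm high, origin at the centre of its underside. To be left alone.
- stake: Loose yellow plant label, 175 mm long and 6 mm thick, lying on the bench. To be left alone.
- cup: Loose white mug, 76 mm diameter, 85 mm high, origin at the centre of its underside. To be left alone.

How it is judged:
By the outcome, as a careful person would: the job done as asked, in the order asked, and still so for the second after the job is handed in, with the robot touching nothing.
It also fails if it takes over 64 s, if anything falls off the work surface, if the arm or the gripper's body presses on something with over 40 N, if the wrist force passes 120 N, or if a joint passes its speed limit or range.

ROBOT

A 7-joint arm with a two-finger parallel gripper is mounted at the origin on the work surface. World frame = base frame: x ahead of the robot, y to its left, z up, the work surface at z = 0. Lengths are in m, angles in rad, forces in N, time in s.
With the tool pointing down it reaches from about 0.4 to 0.85 m from the base axis. Payload 4.5 kg.
Tool frame: the origin (TCP) lies at the very end of the fingers, on their centre line; the grasp point (between the pads) lies 19 mm behind it; z points along the fingers, y is the line along which they close (so a half turn about z gives the same grasp; the last joint's range is limited). The gripper opens to 88 mm and grips with 3 to 60 N. Pads are 18 mm wide; open, the fingers measure 123 mm over their backs; the gripper's body (75 mm by 187 mm) begins 45 mm behind the grasp point.
Start: joints at [-1.269, 0.689, -0.195, 1.565, 0.157, 0.902, -0.215], TCP at [0.165, 0.603, 0.239] pointing down, gripper open.
Joint ranges: [-3.01, 3.01], [-0.46, 2.08], [-1.47, 1.51], [0.13, 2.56], [-1, 4.14], [0.04, 2.09], [-2.66, 2.66]. Speed limits (rad/s): [2.57, 2.57, 3.14, 3.14, 3.14, 3.14, 3.14].

INTERFACE

Orientations are given as a unit quaternion [x, y, z, w].
In Python, from plant import r gives the robot as it stands. The module is installed in compiled form; this text tells all that it offers.
- The arm moves only by the tool step_arm, never from a script. Its argument "increments" is a list of rows, each a list of 2 entries, a list of its own where there are three numbers: the shift along the world's x, y, z in cm, then the turn, a rotation vector about the world's x, y, z in degrees. A call has exactly 10 rows; each row shifts and turns the commanded pose from where the row before left it; what a row does not reach is not made up. A row lasts 1/10 s, in which the tool goes at most 50 mm and 8.59 degrees, less where a joint would pass 70% of its speed; a pose out of reach is approached as far as the arm can. A call is refused whole if a number of a shift passes 5 or a number of a turn 8.59, either way. A call with a gripper value outside its range is refused whole. "fingers" is the opening, from 0 (shut) to 1 (fully open), set as the call begins (left out, the last holds). The fingers move at their own pace and stop on an object; "grip_force" is the grip in N (left out, the last holds). Time passes only in rows, so rows that do not move let the fingers close, or fill a call up. It gives the time, the measured TCP pose, the force, the opening and the grip force at its end, in the units of the state.
- r.get_state(): the state, without advancing time (a new reading comes with each control period).
- r.snapshot(name): name is "scene" or "top"; returns (picture, depth): 384x512x3 uint8, red, green, blue; 384x512 float32, m along the optical axis (not along the pixel's ray), 0 where there is no reading.
- r.calibration(name): a dict with "fov_y" (degrees; the focal length in pixels is half the picture's height over the tangent of half this angle, whatever the lens; pixels are square), "cx", "cy" (the principal point, pixels), "R" (3x3) and "t" (3): a world point X has camera coordinates R X + t. Camera axes: x right, y down, z forward; pixel columns grow to the right and rows downward; lengths in m; the calibration is good to about 2 mm. A picture is of the moment at which its call begins. calibration takes no time and is no camera call.
- r.finish_job(): hands the job in; it is judged then, once.
The state is a dict: "clock": time; "q": joint angles; "qd": joint speeds; "joint_torque": joint torques, N m; "tool_pos": TCP position; "eef_rot": TCP orientation; "contact_force": force on the tool from outside, world axes, zero at the start; "moment": the same for the moment, N m; "opening": opening from 0.0 (shut) to 1.0 (fully open); "finger_force": force on a finger pad.
Only numpy, scipy, OpenCV 4.12 (cv2) and the standard library are available. Lean on these libraries where they do the work, as an engineer would, in place of code of your own. Each camera call takes 0.05 s, during which the arm holds its last target. There are 200 camera calls.

## Working session

There is one attempt and no reset: what is moved stays moved. The work goes in short steps, Python scripts to look and compute and a tool call to move; the robot and the scene stay as the last step left them, time stands still between calls to the robot, and variables do not carry over. Pictures are saved under pics/ and viewed, at most 10 in all, crops included, and the job is handed in when it is done.

Besides the shell and the picture viewer there is one more tool, called after "Call:" by a JSON object that holds its "name" and its "arguments", one argument or row to a line. step_arm: Moves the arm, as the interface text tells. Its arguments: {"type":"object","properties":{"increments":{"type":"array","items":{"type":"array"}},"fingers":{"type":"number"},"grip_force":{"type":"number"}},"required":["increments"]}

```bash
mkdir -p pics
cat > h.py <<'E'
import numpy as np, cv2
from plant import r
def snap(n,f):
    p,d=r.snapshot(n); cv2.imwrite(f'pics/{f}.png',p[:,:,::-1]); np.savez(f'pics/{f}.npz',p=p,d=d); return p,d
def K(n,shape=(384,512)):
    c=r.calibration(n); f=shape[0]/2/np.tan(np.radians(c['fov_y'])/2); return f,c['cx'],c['cy'],np.array(c['R']),np.array(c['t'])
def cloud(n,d):
    f,cx,cy,R,t=K(n); v,u=np.mgrid[:d.shape[0],:d.shape[1]]
    X=np.stack([(u-cx)/f*d,(v-cy)/f*d,d],-1); return (X-t)@R
def proj(n,X):
    f,cx,cy,R,t=K(n); c=np.atleast_2d(X)@R.T+t; return np.c_[cx+f*c[:,0]/c[:,2],cy+f*c[:,1]/c[:,2]]
def atz(n,u,v,z):
    f,cx,cy,R,t=K(n); o=-R.T@t; d=R.T@np.array([(u-cx)/f,(v-cy)/f,1]); return o+d*(z-o[2])/d[2]
E
python3 - <<'E'
from h import *
a,_=snap('scene','s1'); b,_=snap('top','t1')
for n in('scene','top'):
    f,cx,cy,R,t=K(n); print(n,f,cx,cy,-R.T@t,R[2])
print(r.get_state())
E
```

```text
scene 398.6206195440162 254.9747084268513 190.49113412108997 [ 1.19631001 -0.32279723  0.73840631] [-0.69368433  0.32300282 -0.6437944 ]
top 458.5329889518515 254.81246604620395 188.70228498841738 [0.34541727 0.01094056 1.3143246 ] [ 0.14973782  0.00131936 -0.98872486]
{'clock': 0.1, 'q': array([-1.26919546,  0.68988107, -0.19454915,  1.56621438,  0.15728712,
        0.90249753, -0.21510651]), 'qd': array([ 0.00056706, -0.00390164, -0.00051734, -0.00342173, -0.00166372,
        0.00091217, -0.00030548]), 'joint_torque': array([-4.14838243e-03, -5.28496027e+01, -1.27164379e+00, -1.53837401e+01,
       -5.25308470e-02,  1.99674789e-03,  4.61638604e-05]), 'tool_pos': array([0.16525835, 0.60218115, 0.23800968]), 'eef_rot': array([ 1.33460439e-01,  9.91053815e-01, -8.02332543e-04, -6.27049162e-05]), 'contact_force': array([ 1.54379956,  0.12305218, -0.03242485]), 'moment': array([ 0.04381058,  0.02230952, -0.01860539]), 'finger_force': 0.0, 'opening': 0.998607091487395}
```

View pics/s1.png

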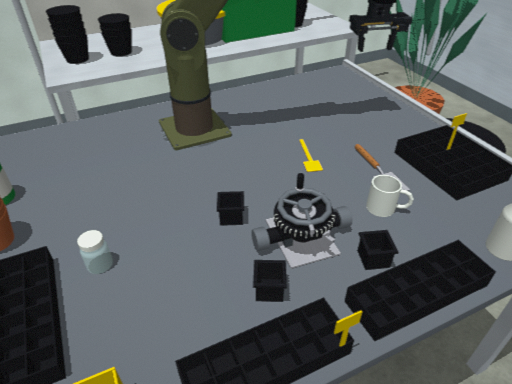

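View pics/t1.png

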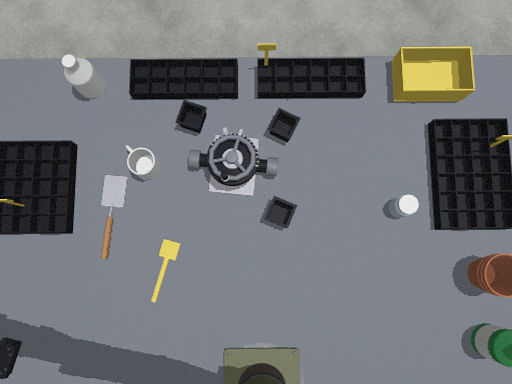

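The scene view shows the wheel at about (305,208) with the handle peg at (300,181). In the top view the wheel is at about (232,158) and the handle at about (224,177). Next I'll zoom in and measure.

Run:
```python
from h import *
from scipy.optimize import least_squares
s=np.load('pics/s1.npz'); t=np.load('pics/t1.npz')
A=cv2.resize(s['p'][165:270,245:365],None,fx=5,fy=5,interpolation=2)[:,:,::-1]
B=cv2.resize(t['p'][110:210,180:290],None,fx=5,fy=5,interpolation=2)[:,:,::-1]
cv2.imwrite('pics/z1.png',A); cv2.imwrite('pics/z2.png',B)
for n,q in(('top',t),('scene',s)):
    X=cloud(n,q['d']).reshape(-1,3); c0=atz(n,*((232,158) if n=='top' else (305,205)),.113)
    m=(np.linalg.norm(X[:,:2]-c0[:2],axis=1)<.1)
    P=X[m]; rim=P[(P[:,2]>.105)&(P[:,2]<.1145)]
    f=least_squares(lambda c:np.hypot(*(rim[:,:2]-c[:2]).T)-.058,c0[:2],loss='soft_l1',f_scale=.004)
    h=P[P[:,2]>.125]; print(n,c0,len(rim),f.x,'handle',len(h),h.mean(0),h[:,2].max())
    hm=h.mean(0)-np.r_[f.x,0]; print(np.hypot(*hm[:2]),np.arctan2(-hm[1],-hm[0]))
```

```text
top [0.61086264 0.07313239 0.113     ] 485 [0.61460555 0.07457274] handle 52 [0.55816798 0.09285425 0.15090902] 0.1610716427118466
0.05932464354060075 -0.3132588337099816
scene [0.62045172 0.07384725 0.113     ] 786 [0.61919944 0.07116158] handle 94 [0.56475804 0.08896392 0.14390645] 0.15780630762262887
0.05727818298059584 -0.3160397707226614
```

View pics/z1.png

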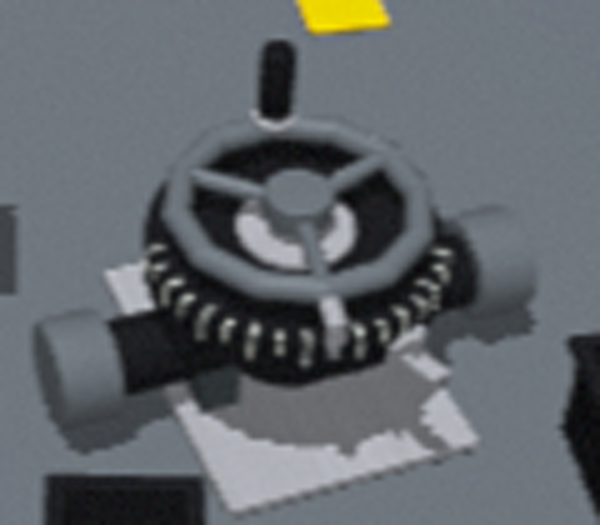

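View pics/z2.png

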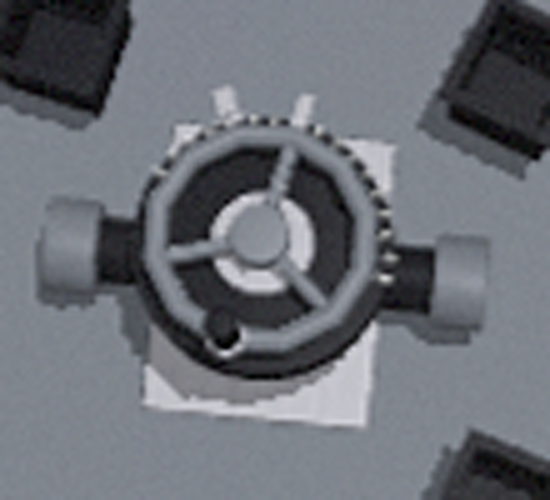

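The zooms show the handle in the near-left quadrant. The pointer is at scene zoom (335,330) and top zoom (303,108). The clip's light finger is at top zoom (225,100) and scene zoom (~425,350), so it lies anticlockwise of the pointer. The wheel axis is near (0.617, 0.073) and the pointer yaw is about -0.31. I'll start moving and refine on the way.

Call:
{"name": "step_arm", "arguments": {
  "increments": [
    [[2,-2.6,0],[0,0,0]],
    [[2,-2.6,0],[0,0,0]],
    [[2,-2.6,0],[0,0,0]],
    [[2,-2.6,0],[0,0,0]],
    [[2,-2.6,0],[0,0,0]],
    [[2,-2.6,0],[0,0,0]],
    [[2,-2.6,0],[0,0,0]],
    [[2,-2.6,0],[0,0,0]],
    [[2,-2.6,0],[0,0,0]],
    [[2,-2.6,0],[0,0,0]]
  ],
  "fingers": 0.5,
  "grip_force": 40
}}

```text
clock: 1.1
tool_pos: [0.3659, 0.3414, 0.2385]
eef_rot: [0.133, 0.991, -0.0, -0.0]
contact_force: [0.4, 0.3, -0.1]
opening: 0.505
finger_force: 0.0
```

Run:
```python
from h import *
for n,pts in (('top',dict(hub=(232,157,.116),handle=(224.4,174.5,.155),ptr=(240.5,131.5,.095),clip=(225,130,.081))),
              ('scene',dict(hub=(304.4,203,.116),handle=(300.5,174,.155),ptr=(312.2,233.8,.088)))):
    P={k:atz(n,*v) for k,v in pts.items()}
    for k,p in P.items():
        d=(p-P['hub'])[:2]; print(n,k,p.round(4),np.hypot(*d).round(4),np.arctan2(*d[::-1]).round(3))
# clip finger in scene
c=np.array([.617,.073])
for th in np.arange(-.1,.8,.1):
    print(th.round(1),[(proj(n,np.r_[c+.0805*np.array([np.cos(th),np.sin(th)]),.081])[0]-(o)).round(1)*5 for n,o in(('scene',(245,165)),('top',(180,110)))])
```

```text
top hub [0.6129 0.073  0.116 ] 0.0 0.0
top handle [0.5584 0.0904 0.155 ] 0.0573 2.832
top ptr [0.6889 0.0509 0.095 ] 0.0791 -0.283
top clip [0.6974 0.0943 0.081 ] 0.0872 0.248
scene hub [0.6166 0.0742 0.116 ] 0.0 0.0
scene handle [0.5593 0.0941 0.155 ] 0.0606 2.809
scene ptr [0.6874 0.055  0.088 ] 0.0734 -0.266
-0.1 [array([365., 362.]), array([278. , 100.5])]
0.0 [array([381., 357.]), array([263.5,  99.5])]
0.1 [array([395.5, 351. ]), array([249. , 100.5])]
0.2 [array([409. , 343.5]), array([234.5, 102.5])]
0.3 [array([421. , 335.5]), array([220.5, 106. ])]
0.4 [array([431.5, 326. ]), array([207., 111.])]
0.5 [array([440.5, 316.5]), array([194. , 117.5])]
0.6 [array([448., 306.]), array([181.5, 125. ])]
0.7 [array([453.5, 295. ]), array([170. , 133.5])]
```

Call:
{"name": "step_arm", "arguments": {
  "increments": [
    [[1.93,-2.5,-0.6],[0,0,-0.3]],
    [[1.93,-2.5,-0.6],[0,0,-0.3]],
    [[1.93,-2.5,-0.6],[0,0,-0.3]],
    [[1.93,-2.5,-0.6],[0,0,-0.3]],
    [[1.93,-2.5,-0.6],[0,0,-0.3]],
    [[1.93,-2.5,-0.6],[0,0,-0.3]],
    [[1.93,-2.5,-0.6],[0,0,-0.3]],
    [[1.93,-2.5,-0.6],[0,0,-0.3]],
    [[1.93,-2.5,-0.6],[0,0,-0.3]],
    [[1.93,-2.5,-0.6],[0,0,-0.3]]
  ]
}}

```text
clock: 2.1
tool_pos: [0.5588, 0.0915, 0.1782]
eef_rot: [0.16, 0.987, -0.0, -0.0]
contact_force: [-0.3, 0.4, 0.4]
opening: 0.501
finger_force: 0.0
```

Run:
```python
from h import *
a,_=snap('scene','s2'); b,_=snap('top','t2')
A=cv2.resize(a[130:250,245:365],(500,500),interpolation=2)[:,:,::-1]
cv2.imwrite('pics/z3.png',A); s=r.get_state(); print(s['tool_pos'],s['eef_rot'],s['contact_force'])
```

```text
[0.56034773 0.08695091 0.17746677] [ 1.63314409e-01  9.86572355e-01 -1.81523909e-03  3.10808839e-04] [-0.70321445 -0.38216796 -0.35011462]
```

View pics/z3.png

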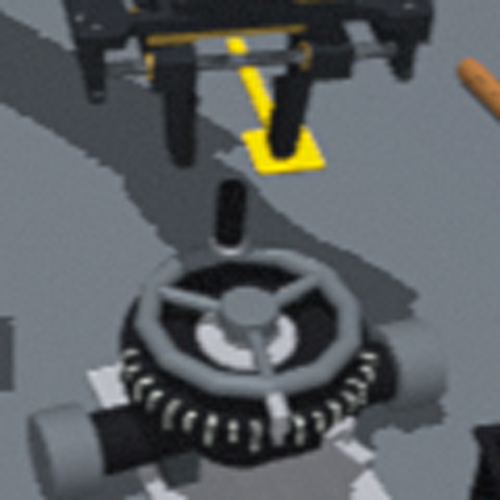

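The picture shows the open fingers at (180,150) and (285,150), straddling the peg at (232,200) evenly. Descending.

Call:
{"name": "step_arm", "arguments": {
  "increments": [
    [[0,0.1,-0.7],[0,0,0]],
    [[0,0.1,-0.7],[0,0,0]],
    [[0,0,-0.7],[0,0,0]],
    [[0,0,-0.7],[0,0,0]],
    [[0,0,-0.7],[0,0,0]],
    [[0,0,-0.7],[0,0,0]],
    [[0,0,-0.7],[0,0,0]],
    [[0,0,-0.4],[0,0,0]],
    [[0,0,0],[0,0,0]],
    [[0,0,0],[0,0,0]]
  ]
}}

```text
clock: 3.2
tool_pos: [0.5585, 0.0948, 0.1258]
eef_rot: [0.159, 0.987, 0.0, 0.0]
contact_force: [0.1, -0.0, 0.5]
opening: 0.501
finger_force: 0.0
```

Call:
{"name": "step_arm", "arguments": {
  "increments": [
    [[0,0,0],[0,0,0]],
    [[0,0,0],[0,0,0]],
    [[0,0,0],[0,0,0]],
    [[0,0,0],[0,0,0]],
    [[0,0,0],[0,0,0]],
    [[0,0,0],[0,0,0]],
    [[0,0,0],[0,0,0]],
    [[0,0,0],[0,0,0]],
    [[0,0,0],[0,0,0]],
    [[0,0,0],[0,0,0]]
  ],
  "fingers": 0.26
}}

```text
clock: 4.2
tool_pos: [0.5583, 0.0948, 0.1257]
eef_rot: [0.159, 0.987, 0.0, -0.0]
contact_force: [-0.8, -0.1, -0.5]
opening: 0.261
finger_force: 0.0
```

```bash
cat >> h.py <<'E'
C=np.array([.616,.0735])
def arc(p0,th0,th1,n=10,rad=.058):
    th=np.linspace(th0,th1,n+1); q=C-rad*np.c_[np.cos(th),np.sin(th)]; q[0]=p0
    d=np.diff(q,axis=0)*100; return [[[round(a,3),round(b,3),0],[0,0,round(np.degrees((th1-th0)/n),3)]] for a,b in d]
E
python3 -c "
from h import *
print(arc((.5583,.0948),-.354,-.85))"
```

```text
[[[np.float64(0.436), np.float64(0.148), 0], [0, 0, np.float64(-2.842)]], [[np.float64(0.119), np.float64(0.262), 0], [0, 0, np.float64(-2.842)]], [[np.float64(0.132), np.float64(0.255), 0], [0, 0, np.float64(-2.842)]], [[np.float64(0.145), np.float64(0.249), 0], [0, 0, np.float64(-2.842)]], [[np.float64(0.157), np.float64(0.241), 0], [0, 0, np.float64(-2.842)]], [[np.float64(0.169), np.float64(0.233), 0], [0, 0, np.float64(-2.842)]], [[np.float64(0.18), np.float64(0.224), 0], [0, 0, np.float64(-2.842)]], [[np.float64(0.191), np.float64(0.215), 0], [0, 0, np.float64(-2.842)]], [[np.float64(0.201), np.float64(0.205), 0], [0, 0, np.float64(-2.842)]], [[np.float64(0.211), np.float64(0.195), 0], [0, 0, np.float64(-2.842)]]]
```

Call:
{"name": "step_arm", "arguments": {
  "increments": [
    [[0.25,0.15,0],[0,0,-2.8]],
    [[0.2,0.26,0],[0,0,-2.8]],
    [[0.15,0.255,0],[0,0,-2.8]],
    [[0.15,0.25,0],[0,0,-2.8]],
    [[0.16,0.24,0],[0,0,-2.8]],
    [[0.17,0.23,0],[0,0,-2.8]],
    [[0.18,0.22,0],[0,0,-2.8]],
    [[0.19,0.21,0],[0,0,-2.8]],
    [[0.2,0.2,0],[0,0,-2.8]],
    [[0.2,0.2,0],[0,0,-2.8]]
  ]
}}

```text
clock: 5.2
tool_pos: [0.5736, 0.1149, 0.1253]
eef_rot: [0.395, 0.919, -0.003, -0.003]
contact_force: [-5.8, -3.0, 5.1]
opening: 0.26
finger_force: 3.0
```

```bash
cat >> h.py <<'E'
def rep():
    s=r.get_state(); p=s['tool_pos'];th=np.arctan2(*(C-p[:2])[::-1]); F=s['contact_force']
    t=np.array([-np.sin(th),np.cos(th)]); x,y=s['eef_rot'][:2]
    print('clock',s['clock'],'p',p.round(4),'th',th.round(3),'rad',np.hypot(*(p[:2]-C)).round(4),'tooly-th',(2*np.arctan2(y,x)-np.pi-th).round(3),'F',F.round(1),'Ftang(push cw)',-(F[:2]@t).round(1),'Frad',(F[:2]@[np.cos(th),np.sin(th)]).round(1),'open',s['opening'],s['finger_force'])
E
python3 -c "
from h import *
rep()"
```

```text
clock 5.2 p [0.5736 0.1149 0.1253] th -0.774 rad 0.0593 tooly-th -0.038 F [-5.8 -3.   5.1] Ftang(push cw) 6.2 Frad -2.1 open 0.26019969398643666 3.047997965477407
```

Call:
{"name": "step_arm", "arguments": {
  "increments": [
    [[0.03,0.026,0],[0,0,-0.4]],
    [[0.03,0.026,0],[0,0,-0.4]],
    [[0.03,0.026,0],[0,0,-0.4]],
    [[0.03,0.026,0],[0,0,-0.4]],
    [[0.03,0.026,0],[0,0,-0.4]],
    [[0.03,0.026,0],[0,0,-0.4]],
    [[0.03,0.026,0],[0,0,-0.4]],
    [[0.03,0.026,0],[0,0,-0.4]],
    [[0.03,0.026,0],[0,0,-0.4]],
    [[0.03,0.026,0],[0,0,-0.4]]
  ]
}}

```text
clock: 6.2
tool_pos: [0.5766, 0.118, 0.1253]
eef_rot: [0.426, 0.905, -0.003, -0.003]
contact_force: [-5.5, -2.5, 5.0]
opening: 0.261
finger_force: 2.8
```

```bash
python3 -c "
from h import *
rep()"
```

```text
clock 6.2 p [0.5766 0.118  0.1253] th -0.847 rad 0.0595 tooly-th -0.033 F [-5.5 -2.5  5. ] Ftang(push cw) 5.8 Frad -1.8 open 0.2609223626202566 2.8008911898359656
```

Call:
{"name": "step_arm", "arguments": {
  "increments": [
    [[0.046,0.036,0],[0,0,-0.57]],
    [[0.046,0.036,0],[0,0,-0.57]],
    [[0.046,0.035,0],[0,0,-0.57]],
    [[0.047,0.035,0],[0,0,-0.57]],
    [[0.047,0.034,0],[0,0,-0.57]],
    [[0.047,0.034,0],[0,0,-0.57]],
    [[0.047,0.033,0],[0,0,-0.57]],
    [[0.048,0.033,0],[0,0,-0.57]],
    [[0.048,0.032,0],[0,0,-0.57]],
    [[0.049,0.032,0],[0,0,-0.57]]
  ]
}}

```text
clock: 7.2
tool_pos: [0.5812, 0.1219, 0.1253]
eef_rot: [0.47, 0.883, -0.003, -0.003]
contact_force: [-5.9, -1.9, 5.2]
opening: 0.258
finger_force: 2.8
```

```bash
python3 -c "
from h import *
rep()"
```

```text
clock 7.2 p [0.5812 0.1219 0.1253] th -0.947 rad 0.0596 tooly-th -0.032 F [-5.9 -1.9  5.2] Ftang(push cw) 5.9 Frad -1.9 open 0.257825848114225 2.8280704328790307
```

Call:
{"name": "step_arm", "arguments": {
  "increments": [
    [[0.048,0.032,0],[0,0,-0.57]],
    [[0.048,0.032,0],[0,0,-0.57]],
    [[0.049,0.031,0],[0,0,-0.57]],
    [[0.049,0.031,0],[0,0,-0.57]],
    [[0.05,0.03,0],[0,0,-0.57]],
    [[0.05,0.03,0],[0,0,-0.57]],
    [[0.05,0.029,0],[0,0,-0.57]],
    [[0.051,0.029,0],[0,0,-0.57]],
    [[0.051,0.028,0],[0,0,-0.57]],
    [[0.051,0.028,0],[0,0,-0.57]]
  ]
}}

```text
clock: 8.2
tool_pos: [0.5848, 0.1241, 0.1252]
eef_rot: [0.513, 0.858, -0.004, -0.003]
contact_force: [-8.7, -3.5, 8.7]
opening: 0.26
finger_force: 4.5
```

```bash
python3 -c "
from h import *
rep()"
```

```text
clock 8.2 p [0.5848 0.1241 0.1252] th -1.018 rad 0.0594 tooly-th -0.06 F [-8.7 -3.5  8.7] Ftang(push cw) 9.2 Frad -1.6 open 0.2596680163652288 4.4727804232388735
```

The seat has been found: the push rose from 5.9 to 9.2 N. Now pressing gently to about 14 N.

Call:
{"name": "step_arm", "arguments": {
  "increments": [
    [[0.043,0.026,0],[0,0,-0.2]],
    [[0.043,0.026,0],[0,0,-0.2]],
    [[0.043,0.026,0],[0,0,-0.2]],
    [[0.043,0.026,0],[0,0,-0.2]],
    [[0.043,0.026,0],[0,0,-0.2]],
    [[0.043,0.026,0],[0,0,-0.2]],
    [[0,0,0],[0,0,0]],
    [[0,0,0],[0,0,0]],
    [[0,0,0],[0,0,0]],
    [[0,0,0],[0,0,0]]
  ]
}}

```text
clock: 9.2
tool_pos: [0.5862, 0.125, 0.1252]
eef_rot: [0.522, 0.853, -0.005, -0.004]
contact_force: [-11.1, -4.1, 9.9]
opening: 0.259
finger_force: 5.5
```

```bash
python3 -c "
from h import *
rep()"
```

```text
clock 9.2 p [0.5862 0.125  0.1252] th -1.046 rad 0.0595 tooly-th -0.053 F [-11.1  -4.1   9.9] Ftang(push cw) 11.7 Frad -2.0 open 0.2590798306732847 5.547645566985011
```

Call:
{"name": "step_arm", "arguments": {
  "increments": [
    [[0.043,0.025,0],[0,0,0]],
    [[0.043,0.025,0],[0,0,0]],
    [[0.043,0.025,0],[0,0,0]],
    [[0.043,0.025,0],[0,0,0]],
    [[0,0,0],[0,0,0]],
    [[0,0,0],[0,0,0]],
    [[0,0,0],[0,0,0]],
    [[0,0,0],[0,0,0]],
    [[0,0,0],[0,0,0]],
    [[0,0,0],[0,0,0]]
  ]
}}

```text
clock: 10.2
tool_pos: [0.5869, 0.1257, 0.1251]
eef_rot: [0.522, 0.853, -0.006, -0.005]
contact_force: [-12.7, -4.3, 10.4]
opening: 0.263
finger_force: 6.4
```

```bash
python3 -c "
from h import *
rep()
print(r.get_state()['moment'])"
```

```text
clock 10.2 p [0.5869 0.1257 0.1251] th -1.063 rad 0.0597 tooly-th -0.037 F [-12.7  -4.3  10.4] Ftang(push cw) 13.2 Frad -2.4 open 0.2633860228105483 6.43070949241519
[-0.94754455  2.63634932 -0.03376352]
```

Call:
{"name": "step_arm", "arguments": {
  "increments": [
    [[0.04,0.023,0],[0,0,0]],
    [[0.04,0.023,0],[0,0,0]],
    [[0.03,0.02,0],[0,0,0]],
    [[0,0,0],[0,0,0]],
    [[0,0,0],[0,0,0]],
    [[0,0,0],[0,0,0]],
    [[0,0,0],[0,0,0]],
    [[0,0,0],[0,0,0]],
    [[0,0,0],[0,0,0]],
    [[0,0,0],[0,0,0]]
  ]
}}

```text
clock: 11.2
tool_pos: [0.5875, 0.1261, 0.125]
eef_rot: [0.522, 0.853, -0.006, -0.005]
contact_force: [-13.7, -5.5, 11.7]
opening: 0.26
finger_force: 7.0
```

```bash
python3 -c "
from h import *
rep()
q=r.get_state(); print(q['q'])"
```

```text
clock 11.2 p [0.5875 0.1261 0.125 ] th -1.073 rad 0.0598 tooly-th -0.026 F [-13.7  -5.5  11.7] Ftang(push cw) 14.6 Frad -1.7 open 0.25973722958561496 6.976944180205464
[-2.88393124e-01  8.11333903e-01 -2.41831471e-04  1.72605546e+00
  1.61325367e-03  6.20815124e-01  1.81482719e-01]
```

```bash
python3 -c "
from h import *
for a in arc((.5945,.130),-1.22,.05,20,.0585): print(float(a[0][0]),float(a[0][1]))"
```

```text
-0.205 -0.295
-0.335 -0.16
-0.324 -0.181
-0.312 -0.201
-0.299 -0.221
-0.284 -0.239
-0.268 -0.257
-0.251 -0.273
-0.234 -0.289
-0.215 -0.303
-0.195 -0.316
-0.175 -0.328
-0.154 -0.338
-0.132 -0.347
-0.109 -0.355
-0.087 -0.361
-0.064 -0.366
-0.04 -0.369
-0.017 -0.371
0.007 -0.371
```

Call:
{"name": "step_arm", "arguments": {
  "increments": [
    [[-0.27,-0.18,0],[0,0,3.1]],
    [[-0.32,-0.18,0],[0,0,3.1]],
    [[-0.32,-0.18,0],[0,0,3.1]],
    [[-0.31,-0.2,0],[0,0,3.1]],
    [[-0.3,-0.22,0],[0,0,3.1]],
    [[-0.28,-0.24,0],[0,0,3.1]],
    [[-0.27,-0.26,0],[0,0,3.1]],
    [[-0.25,-0.27,0],[0,0,3.1]],
    [[-0.23,-0.29,0],[0,0,3.1]],
    [[-0.21,-0.3,0],[0,0,3.1]]
  ]
}}

```text
clock: 12.2
tool_pos: [0.5692, 0.1086, 0.126]
eef_rot: [0.273, 0.962, 0.003, 0.002]
contact_force: [3.6, 2.9, -3.9]
opening: 0.262
finger_force: 2.8
```

```bash
python3 -c "
from h import *
rep()"
```

```text
clock 12.2 p [0.5692 0.1086 0.126 ] th -0.644 rad 0.0585 tooly-th 0.09 F [ 3.6  2.9 -3.9] Ftang(push cw) -4.5 Frad 1.1 open 0.26219356818545103 2.7861215081065893
```

Call:
{"name": "step_arm", "arguments": {
  "increments": [
    [[-0.19,-0.316,0],[0,0,3]],
    [[-0.175,-0.328,0],[0,0,3]],
    [[-0.154,-0.338,0],[0,0,3]],
    [[-0.132,-0.347,0],[0,0,3]],
    [[-0.109,-0.355,0],[0,0,3]],
    [[-0.087,-0.361,0],[0,0,3]],
    [[-0.064,-0.366,0],[0,0,3]],
    [[-0.04,-0.3,0],[0,0,3]],
    [[-0.01,-0.2,0],[0,0,2]],
    [[0,-0.1,0],[0,0,1]]
  ]
}}

```text
clock: 13.2
tool_pos: [0.5578, 0.0789, 0.1259]
eef_rot: [0.041, 0.999, 0.002, 0.0]
contact_force: [0.0, 6.2, -0.9]
opening: 0.257
finger_force: 2.6
```

Run:
```python
from h import *
rep()
a,_=snap('scene','s4'); b,_=snap('top','t4')
A=cv2.resize(a[195:245,275:345],None,fx=8,fy=8,interpolation=2)
B=cv2.resize(b[120:180,200:270],None,fx=4,fy=4,interpolation=2)
A[:]=A; M=np.zeros((600,800,3),np.uint8); M[:400,:560]=A; M[360:,520:][:240,:280]=B
cv2.imwrite('pics/z4.png',M[:,:,::-1])
```

```text
clock 13.2 p [0.5578 0.0789 0.1259] th -0.092 rad 0.0585 tooly-th 0.009 F [ 0.   6.2 -0.9] Ftang(push cw) -6.1 Frad -0.5 open 0.2567836323539277 2.635633866302669
```

View pics/z4.png

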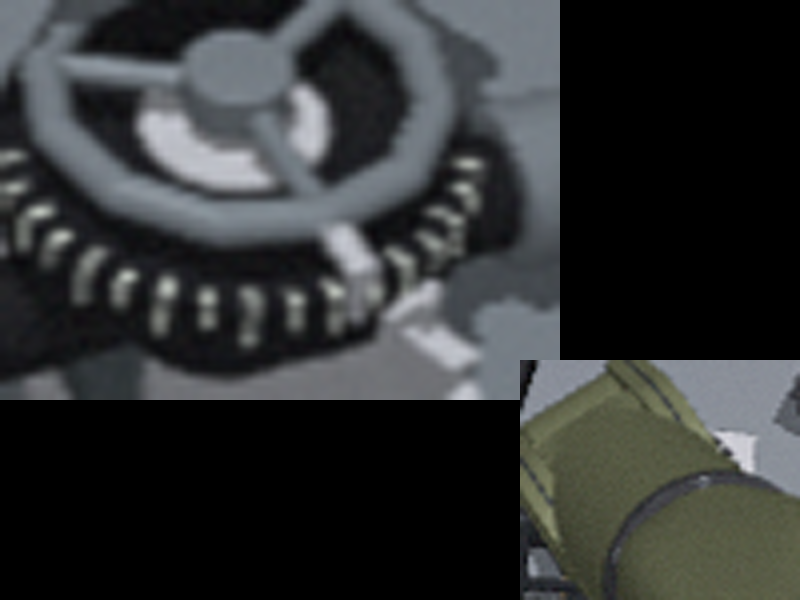

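The picture shows the pointer tip at zoom (360,315) and a light clip candidate around (415,300). The bright patch at (450,345) is probably lit base plate. I'll separate these using depth.

Run:
```python
from h import *
for f,n in(('s4','scene'),('t1','top')):
    q=np.load(f'pics/{f}.npz'); X=cloud(n,q['d']); c=C if n=='scene' else np.array([.6135,.074])
    rr=np.hypot(X[...,0]-c[0],X[...,1]-c[1]); th=np.arctan2(X[...,1]-c[1],X[...,0]-c[0])
    m=(rr>.074)&(rr<.092)&(X[...,2]>.05)&(X[...,2]<.12)&(abs(th)<.8)
    for v,u in np.argwhere(m): print(n,(u,v),'r',rr[v,u].round(3),'th',th[v,u].round(3),'z',X[v,u,2].round(3),q['p'][v,u])
```

```text
scene (np.int64(317), np.int64(226)) r 0.074 th -0.133 z 0.111 [172 174 182]
scene (np.int64(318), np.int64(226)) r 0.075 th -0.103 z 0.111 [188 190 198]
scene (np.int64(319), np.int64(226)) r 0.075 th -0.069 z 0.11 [185 188 195]
scene (np.int64(320), np.int64(226)) r 0.075 th -0.036 z 0.109 [153 155 161]
scene (np.int64(317), np.int64(227)) r 0.077 th -0.151 z 0.111 [124 127 132]
scene (np.int64(318), np.int64(227)) r 0.077 th -0.121 z 0.111 [172 175 182]
scene (np.int64(319), np.int64(227)) r 0.078 th -0.095 z 0.111 [189 191 198]
scene (np.int64(320), np.int64(227)) r 0.079 th -0.069 z 0.111 [187 189 196]
scene (np.int64(317), np.int64(228)) r 0.078 th -0.154 z 0.109 [89 90 93]
scene (np.int64(318), np.int64(228)) r 0.08 th -0.132 z 0.11 [158 161 167]
scene (np.int64(319), np.int64(228)) r 0.082 th -0.118 z 0.112 [185 188 195]
scene (np.int64(320), np.int64(228)) r 0.083 th -0.093 z 0.112 [170 172 180]
scene (np.int64(321), np.int64(228)) r 0.081 th -0.05 z 0.109 [142 145 152]
scene (np.int64(318), np.int64(229)) r 0.081 th -0.141 z 0.109 [113 113 118]
scene (np.int64(319), np.int6
[... 7171 characters left out ...]
74 th -0.301 z 0.105 [193 192 199]
top (np.int64(241), np.int64(132)) r 0.074 th -0.341 z 0.109 [186 186 195]
top (np.int64(224), np.int64(133)) r 0.083 th 0.295 z 0.068 [151 152 159]
top (np.int64(225), np.int64(133)) r 0.08 th 0.263 z 0.075 [146 146 154]
top (np.int64(226), np.int64(133)) r 0.078 th 0.229 z 0.078 [182 183 189]
top (np.int64(227), np.int64(133)) r 0.077 th 0.194 z 0.081 [198 196 204]
top (np.int64(228), np.int64(133)) r 0.077 th 0.159 z 0.077 [156 157 164]
top (np.int64(222), np.int64(134)) r 0.079 th 0.375 z 0.079 [141 147 155]
top (np.int64(223), np.int64(134)) r 0.078 th 0.341 z 0.079 [154 155 163]
top (np.int64(224), np.int64(134)) r 0.078 th 0.306 z 0.073 [139 138 145]
```

Call:
{"name": "step_arm", "arguments": {
  "increments": [
    [[-0.014,-0.174,0],[0,0,1.7]],
    [[-0.008,-0.174,0],[0,0,1.7]],
    [[-0.003,-0.174,0],[0,0,1.7]],
    [[0.002,-0.174,0],[0,0,1.7]],
    [[0.008,-0.174,0],[0,0,1.7]],
    [[0.013,-0.173,0],[0,0,1.7]],
    [[0.018,-0.173,0],[0,0,1.7]],
    [[0.023,-0.172,0],[0,0,1.7]],
    [[0.018,-0.115,0],[0,0,1.2]],
    [[0.02,-0.114,0],[0,0,1.2]]
  ]
}}

```text
clock: 14.3
tool_pos: [0.5592, 0.0622, 0.1259]
eef_rot: [-0.098, 0.995, 0.002, 0.001]
contact_force: [0.7, 5.9, -1.0]
opening: 0.259
finger_force: 2.5
```

```bash
cat >> h.py <<'E'
def avg(n,k,f):
    P=[];D=[]
    for _ in range(k):
        p,d=r.snapshot(n); P.append(p.astype(float)); D.append(np.where(d>0,d,np.nan))
    p=np.mean(P,0); d=np.nanmedian(D,0); np.savez(f'pics/{f}.npz',p=p,d=d); return p,d
E
python3 - <<'E'
from h import *
rep()
p,d=avg('scene',12,'s5'); rep()
print(p[222:240,316:334].mean(-1).round().astype(int))
X=cloud('scene',d); rr=np.hypot(*(X[...,:2]-C).transpose(2,0,1)); th=np.arctan2(X[...,1]-C[1],X[...,0]-C[0])
print((rr[222:240,316:334]*1000).round().astype(int)); print((X[222:240,316:334,2]*1000).round().astype(int)); 
cv2.imwrite('pics/z5.png',cv2.resize(p[215:245,305:345],None,fx=15,fy=15,interpolation=2)[:,:,::-1])
E
```

```text
clock 14.3 p [0.5592 0.0622 0.1259] th 0.196 rad 0.0579 tooly-th -0.0 F [ 0.7  5.9 -1. ] Ftang(push cw) -5.7 Frad 1.8 open 0.25933405825383554 2.459424161352217
clock 14.9 p [0.5592 0.0616 0.1259] th 0.206 rad 0.0581 tooly-th -0.012 F [ 1.5  5.3 -2.9] Ftang(push cw) -4.9 Frad 2.5 open 0.26167658907963176 2.3705505207180977
[[107 101  93  85  77  64  83 130 173 193 192 187 155  99  85 140 127  49]
 [ 82  70  56  41  31  24  32  69 117 160 185 193 190 154  90  84  81  39]
 [ 38  27  23  20  19  18  17  26  62 102 145 179 191 170 121 105  89  33]
 [ 20  20  20  20  19  20  19  25  31  51 100 145 159 137  92  82  74  27]
 [ 19  19  19  20  21  20  27  63  70  50  55 101 121 114  86  94  87  32]
 [ 20  21  22  27  31  30  29  40  87  98  78  98 114 110  77  40  45  47]
 [ 33  30  30  34  54  56  37  30  40  73  94 110 116  93  52  45  66  73]
 [ 78  49  30  51 129 136  77  32  33  84  99 101 111  83  40  57  73  75]
 [151 118  44  30  57  98  88  33  28  88  91  89 119 106  75  73  75  75]
 [176 167  61  23  39 110 111  45  45 121 126 102 115 117  99  76  74  74]
 [102  99  36  17  41 120
[... 2371 characters left out ...]
 84  84  81  80  76  77  77  78  82  73   1   1   1   0]
 [ 86  84  83  82  81  82  78  78  78  78  76  80  81   1   1   1   1   1]
 [ 83  81  80  78  77  76  76  78  77  76  73  77  77   2   0   0   1   0]
 [ 80  77  76  76  74  73  73  75  74  72  70  74  74   0   0   1   1   1]
 [ 77  74  73  71  70  69  71  72  70  70  70  71  70  70  70   0   1   0]
 [ 72  71  69  68  66   9  67  69  67  68  70  70  69  70  69  70   1   0]
 [ 68  67  66   8   9   9   8   9   8   8  67  70  70  70  69  70  68   1]
 [  9   9   9   8   7   9   8   9   8   8   9  66  68  70  69  70  69  70]][ WARN:0@7.660] global loadsave.cpp:1063 imwrite_ Unsupported depth image for selected encoder is fallbacked to CV_8U.
```

View pics/z5.png

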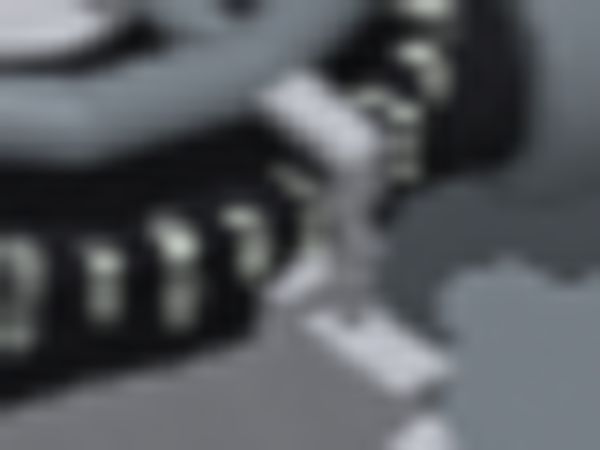

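The view shows the pointer's tip at zoom (350,200) nearly above the clip's finger at (355,265), with the clip's flat shelf at (380,350). Next I'll quantify the remaining angle from the averaged depth.

```bash
cat >> h.py <<'E'
def ang(d,img,c):
    X=cloud('scene',d); dx=X[...,:2]-c; rr=np.hypot(dx[...,0],dx[...,1]); th=np.arctan2(dx[...,1],dx[...,0]); z=X[...,2]
    ok=abs(th-.245)<.35
    out={}
    for k,(r0,r1,z0,z1) in dict(ptop=(.071,.083,.1065,.114),ptip=(.078,.084,.086,.1),finger=(.0785,.084,.073,.0835),shelf=(.0845,.094,.065,.073)).items():
        m=ok&(rr>r0)&(rr<r1)&(z>z0)&(z<z1); v,u=np.nonzero(m)
        # linear fit of tangential offset on radius, centre width by rows
        t=th[m]; out[k]=(len(t),t.mean().round(4),t.std().round(3),u.mean().round(2),v.mean().round(2))
    return out
def axis(d):
    from scipy.optimize import least_squares
    X=cloud('scene',d); P=X[(np.hypot(*(X[...,:2]-C).transpose(2,0,1))<.075)&(X[...,2]>.111)&(X[...,2]<.1145)]
    P=P[np.hypot(*(P[:,:2]-C).T)>.045]
    return least_squares(lambda c:np.hypot(*(P[:,:2]-c).T)-.058,C,loss='soft_l1',f_scale=.003).x
E
python3 - <<'E'
from h import *
q=np.load('pics/s5.npz'); c=axis(q['d']); print('axis',c)
for cc in(C,c): print(cc.round(4),ang(q['d'],q['p'],cc))
for th in(.2,.22,.24,.26):
    print(th,[proj('scene',np.r_[c+.0805*np.array([np.cos(th),np.sin(th)]),z])[0].round(2) for z in(.11,.095,.088,.081,.075)])
E
```

```text
axis [0.61735235 0.07223748]
[0.616  0.0735] {'ptop': (18, np.float64(0.1926), np.float64(0.035), np.float64(326.89), np.float64(223.78)), 'ptip': (7, np.float64(0.1891), np.float64(0.02), np.float64(327.29), np.float64(229.29)), 'finger': (7, np.float64(0.2397), np.float64(0.012), np.float64(327.57), np.float64(233.71)), 'shelf': (19, np.float64(0.2361), np.float64(0.038), np.float64(329.89), np.float64(238.58))}
[0.6174 0.0722] {'ptop': (17, np.float64(0.2148), np.float64(0.034), np.float64(327.06), np.float64(223.82)), 'ptip': (6, np.float64(0.2122), np.float64(0.018), np.float64(327.5), np.float64(229.5)), 'finger': (6, np.float64(0.2608), np.float64(0.013), np.float64(327.67), np.float64(233.83)), 'shelf': (17, np.float64(0.2487), np.float64(0.038), np.float64(329.94), np.float64(238.82))}
0.2 [array([328.04, 224.83]), array([327.29, 229.57]), array([326.94, 231.75]), array([326.6 , 233.91]), array([326.31, 235.75])]
0.22 [array([328.56, 224.51]), array([327.8 , 229.26]), array([327.45, 231.44]), array([327.11, 233.6 ]), array([326.81, 235.43])]
0.24 [array([329.06, 224.19]), array([328.3 , 228.94]), array([327.95, 231.12]), array([327.6 , 233.28]), array([327.31, 235.11])]
0.26 [array([329.55, 223.86]), array([328.79, 228.61]), array([328.43, 230.79]), array([328.08, 232.95]), array([327.79, 234.78])]
```

Call:
{"name": "step_arm", "arguments": {
  "increments": [
    [[0.007,-0.036,0],[0,0,0.35]],
    [[0.007,-0.036,0],[0,0,0.35]],
    [[0.008,-0.036,0],[0,0,0.35]],
    [[0.008,-0.036,0],[0,0,0.35]],
    [[0.008,-0.036,0],[0,0,0.35]],
    [[0.008,-0.036,0],[0,0,0.35]],
    [[0,0,0],[0,0,0]],
    [[0,0,0],[0,0,0]],
    [[0,0,0],[0,0,0]],
    [[0,0,0],[0,0,0]]
  ]
}}

```text
clock: 15.9
tool_pos: [0.5597, 0.0595, 0.1259]
eef_rot: [-0.115, 0.993, 0.001, 0.001]
contact_force: [1.6, 4.9, -1.6]
opening: 0.259
finger_force: 2.3
```

Run:
```python
from h import *
rep()
p,d=avg('scene',12,'s6'); rep()
c=np.array([.6174,.0722])
for cc in(C,c): print(cc.round(4),ang(d,p,cc))
print(p[222:240,320:334].mean(-1).round().astype(int))
```

```text
clock 15.9 p [0.5597 0.0595 0.1259] th 0.244 rad 0.058 tooly-th -0.014 F [ 1.6  4.9 -1.6] Ftang(push cw) -4.4 Frad 2.8 open 0.25898425859466834 2.2742329398170114
clock 16.5 p [0.5597 0.0594 0.1259] th 0.245 rad 0.058 tooly-th -0.014 F [ 1.   5.  -2.3] Ftang(push cw) -4.6 Frad 2.2 open 0.2583625582043759 2.2737449454143643
[0.616  0.0735] {'ptop': (18, np.float64(0.2382), np.float64(0.034), np.float64(327.83), np.float64(223.0)), 'ptip': (9, np.float64(0.2393), np.float64(0.027), np.float64(328.56), np.float64(228.44)), 'finger': (7, np.float64(0.2395), np.float64(0.014), np.float64(327.57), np.float64(233.71)), 'shelf': (17, np.float64(0.2351), np.float64(0.037), np.float64(329.88), np.float64(238.59))}
[0.6174 0.0722] {'ptop': (16, np.float64(0.2595), np.float64(0.033), np.float64(328.06), np.float64(223.12)), 'ptip': (8, np.float64(0.2642), np.float64(0.024), np.float64(328.75), np.float64(228.5)), 'finger': (6, np.float64(0.2619), np.float64(0.014), np.float64(327.67), np.float64(233.83)), 'shelf': (17, np.float64(0.2481), np.float64(0.034), np.float64(329.94), np.float64(238.82)
[... 365 characters left out ...]
6  38  30  51 109 101  63 100 114  81  51  64  72]
 [129 136  76  31  35  96  96  55  85  97  70  59  72  75]
 [ 57  98  87  31  32  96  92  60  90 100  84  73  74  75]
 [ 39 110 110  45  45 123 130 106 113 107  90  75  74  74]
 [ 42 119 112  48  95 164 190 165 127 103  83  74  73  74]
 [ 28  71  73  95 161 181 159 133 126 109  80  73  74  73]
 [ 20  32  86 145 163 139 117 117 116 100  80  72  72  75]
 [ 18  26  77 116 121 118 128 128 119 127 112  79  71  76]
 [ 16  34  92 118 116 147 178 161 146 173 165 117  82  74]
 [ 37  63 104 120 114 123 149 177 189 192 191 177 142 100]
 [ 96 113 117 117 115 115 123 147 178 191 192 192 191 167]
 [117 117 115 114 113 113 114 120 136 162 184 192 192 188]]
```

Call:
{"name": "step_arm", "arguments": {
  "increments": [
    [[-0.02,0.08,0],[0,0,0]],
    [[-0.02,0.08,0],[0,0,0]],
    [[-0.02,0.08,0],[0,0,0]],
    [[-0.02,0.08,0],[0,0,0]],
    [[-0.02,0.08,0],[0,0,0]],
    [[-0.02,0.08,0],[0,0,0]],
    [[0,0,0],[0,0,0]],
    [[0,0,0],[0,0,0]],
    [[0,0,0],[0,0,0]],
    [[0,0,0],[0,0,0]]
  ]
}}

```text
clock: 17.5
tool_pos: [0.5577, 0.0622, 0.1257]
eef_rot: [-0.115, 0.993, -0.0, -0.0]
contact_force: [0.2, 0.3, 0.4]
opening: 0.262
finger_force: 0.0
```

Call:
{"name": "step_arm", "arguments": {
  "increments": [
    [[0,0,0],[0,0,0]],
    [[0,0,0],[0,0,0]],
    [[0,0,0],[0,0,0]],
    [[0,0,0.2],[0,0,0]],
    [[0,0,0.5],[0,0,0]],
    [[0,0,1],[0,0,0]],
    [[0,0,1.5],[0,0,0]],
    [[0,0,2],[0,0,0]],
    [[0,0,2],[0,0,0]],
    [[0,0,1.5],[0,0,0]]
  ],
  "fingers": 0.5
}}

```text
clock: 18.5
tool_pos: [0.5582, 0.0625, 0.2149]
eef_rot: [-0.115, 0.993, 0.0, 0.001]
contact_force: [-0.1, 0.3, 0.1]
opening: 0.499
finger_force: 0.0
```

Call:
{"name": "step_arm", "arguments": {
  "increments": [
    [[-1,0,2],[0,0,0]],
    [[-1.5,0,2],[0,0,0]],
    [[-1.5,0,1.5],[0,0,0]],
    [[-1.5,0,1],[0,0,0]],
    [[-1.5,0,0],[0,0,0]],
    [[-1,0,0],[0,0,0]],
    [[-0.5,0,0],[0,0,0]],
    [[0,0,0],[0,0,0]],
    [[0,0,0],[0,0,0]],
    [[0,0,0],[0,0,0]]
  ]
}}

```text
clock: 19.5
tool_pos: [0.4734, 0.0624, 0.2776]
eef_rot: [-0.114, 0.993, 0.0, 0.0]
contact_force: [-0.6, -0.3, -0.3]
opening: 0.498
finger_force: 0.0
```

Run:
```python
from h import *
rep()
p,d=avg('scene',12,'s7')
c=np.array([.6174,.0722])
for cc in(C,c): print(cc.round(4),ang(d,p,cc))
A=cv2.resize(p[185:245,270:350].clip(0,255).astype(np.uint8),None,fx=10,fy=10,interpolation=2)
cv2.imwrite('pics/z7.png',A[:,:,::-1])
```

```text
clock 19.5 p [0.4734 0.0624 0.2776] th 0.078 rad 0.1431 tooly-th 0.151 F [-0.6 -0.3 -0.3] Ftang(push cw) 0.2 Frad -0.6 open 0.4977916408400537 0.0
[0.616  0.0735] {'ptop': (18, np.float64(0.2389), np.float64(0.035), np.float64(327.83), np.float64(223.0)), 'ptip': (9, np.float64(0.238), np.float64(0.027), np.float64(328.56), np.float64(228.44)), 'finger': (6, np.float64(0.2394), np.float64(0.012), np.float64(327.5), np.float64(233.5)), 'shelf': (19, np.float64(0.2275), np.float64(0.036), np.float64(329.53), np.float64(238.63))}
[0.6174 0.0722] {'ptop': (16, np.float64(0.2607), np.float64(0.034), np.float64(328.06), np.float64(223.12)), 'ptip': (9, np.float64(0.2579), np.float64(0.027), np.float64(328.56), np.float64(228.44)), 'finger': (5, np.float64(0.2613), np.float64(0.013), np.float64(327.6), np.float64(233.6)), 'shelf': (16, np.float64(0.2498), np.float64(0.036), np.float64(330.06), np.float64(238.88))}
```

View pics/z7.png

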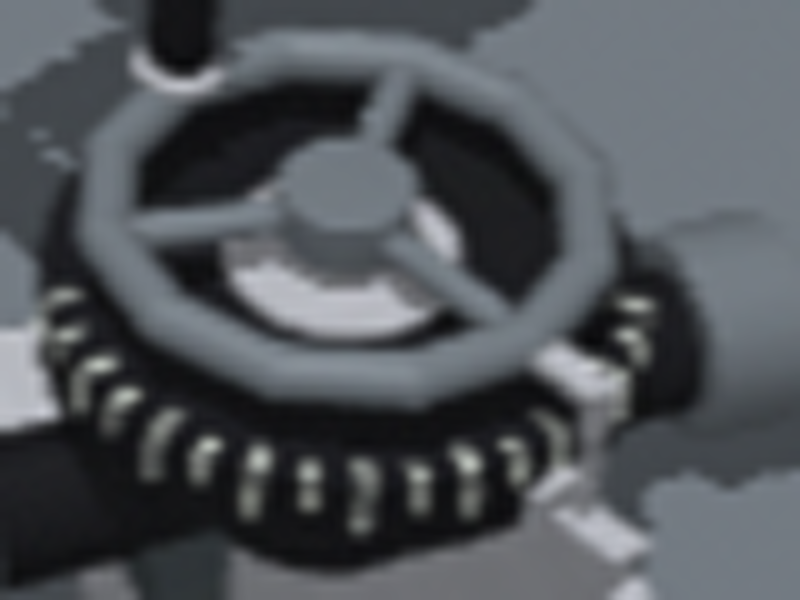

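The picture shows the pointer tip at (598,470) standing over the clip finger at (590,500). I'll cross-check from the top camera, which looks almost along the clip's radial plane.

Run:
```python
from h import *
p,d=avg('top',12,'t7')
cv2.imwrite('pics/z8.png',cv2.resize(p[115:185,195:275].clip(0,255).astype(np.uint8),None,fx=8,fy=8,interpolation=2)[:,:,::-1])
```

```text
(no output)
```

View pics/z8.png

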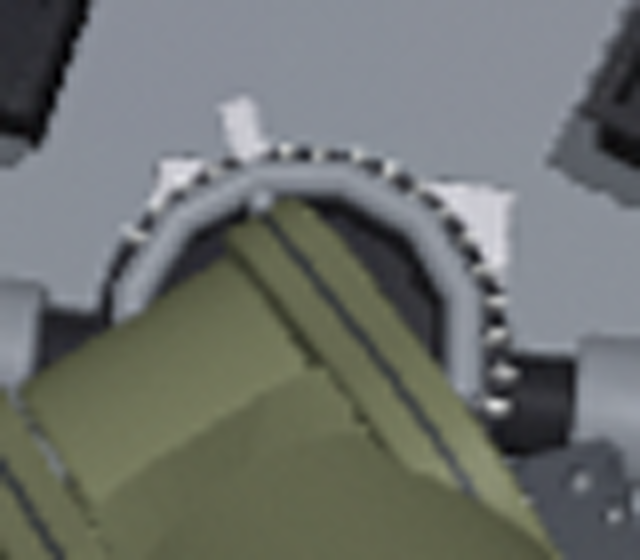

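The top view shows the pointer and the clip's shelf as one straight bar at (240,125). I'll check that they are collinear numerically.

Run:
```python
from h import *
a=np.load('pics/t1.npz')['p'].mean(-1); b=np.load('pics/t7.npz')['p'].mean(-1)
print('t1 clip\n',a[125:137,218:234].round().astype(int)); print('t7\n',b[125:137,218:234].round().astype(int))
print('z t7\n',(cloud('top',np.load('pics/t7.npz')['d'])[125:137,218:234,2]*1000).round().astype(int))
c=np.array([.6145,.0735])
for th in (.22,.245,.27):
    e=np.array([np.cos(th),np.sin(th)])
    print(th,[proj('top',np.r_[c+q*e,z])[0].round(2).tolist() for q,z in((.065,.111),(.07,.111),(.075,.111),(.081,.111),(.081,.07),(.085,.07),(.09,.07),(.093,.07))])
```

```text
t1 clip
 [[131 137 134 137 134 134 133 136 132 133 137 134 135 134 136 135]
 [133 133 135 133 135 134 131 132 132 133 134 136 137 137 132 136]
 [131 133 134 131 130 141 154 172 150 131 134 134 134 134 135 134]
 [133 134 132 132 155 181 189 193 174 143 131 135 134 133 135 136]
 [136 133 134 133 138 184 194 194 177 144 135 136 133 134 135 135]
 [134 133 134 135 129 183 194 192 183 149 131 133 134 134 134 133]
 [132 134 133 133 128 165 188 193 196 157 130 133 136 134 136 134]
 [134 134 132 135 130 158 190 162 168 168 152 141 136 133 136 135]
 [135 132 135 136 136 138 154 149 185 199 159 113 187 149  97  97]
 [111 124 134 131 148 157 141 177 164 127  93  72 138 101  53  50]
 [193 195 155 137 125  92  74 127 129 115 118 120 124 119 119 116]
 [199 167 114 145 137 115 116 122 137 148 151 147 149 148 150 145]]
t7
 [[143 144 144 144 144 143 143 144 144 144 144 144 144 145 144 144]
 [144 144 144 143 143 142 142 142 142 143 144 145 145 144 144 144]
 [144 144 144 143 142 151 165 183 159 142 144 144 144 144 144 144]
 [144 143 144 143 167 193 199 203 185 152 143 144 145 144 145 144]
 [144 144 144 
[... 1077 characters left out ...]
0   1   2   1 111 111 111  78  79  89  91  90  90  90]
 [  2   2   2   1  80  80 112 112 110 111  89  90  90  89  89  90]
 [  8  10  10  90  89  89 112 114 116 114 114 115 114 114 116 116]
 [ 11  10  90  89 111 114 114 114 116 114 116 115 115 115 115 115]]
0.22 [[226.7, 133.91], [226.3, 132.16], [225.9, 130.42], [225.43, 128.32], [226.39, 132.43], [226.08, 131.08], [225.7, 129.39], [225.47, 128.38]]
0.245 [[226.11, 134.05], [225.67, 132.31], [225.23, 130.58], [224.7, 128.5], [225.68, 132.59], [225.34, 131.25], [224.91, 129.57], [224.66, 128.57]]
0.27 [[225.53, 134.2], [225.04, 132.48], [224.56, 130.75], [223.97, 128.69], [224.98, 132.78], [224.61, 131.44], [224.14, 129.78], [223.85, 128.78]]
```

```bash
python3 -c "
from plant import r
print(r.finish_job())"
```

```text
the job is handed in; nothing more can be done
None
```

I shut the valve and pressed it onto its seat at about 14.6 N for over half a second, then opened it until the pointer stood over the clip's finger (within about 1 mm by most camera checks; one rougher edge check suggested up to 1.6 mm short). The gripper let go without touching anything else and the job was handed in at about 21 s.

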